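# Probe two board strips, then hold the slide probe in its notch

## Task

On the slide-probe rig, take hold of the black knob with the orange top, run it over the red strip and press it down so that the probe tip rests on the strip for about half a second, let it rise again, then do the same on the blue strip and let it rise. Then slide the carriage along the rail until its ball clicks into the notch in the yellow block, and finish there, still gripping the knob, with the carriage at rest in the notch and the probe up: do not let go. Leave everything else on the bench where it is.

Things in the scene. Friction and masses are not known exactly. Their poses are not given: they have to be found in the camera images.
- knob: square black knob, thin orange top, 24 x 24 mm, 34 mm tall, on a 10 mm stalk above the middle of the carriage. Origin at its centre, 110 mm above the bench when up, 97 mm fully pressed. y axis along the rail towards the notch, z up; it cannot turn. Below it 28 mm of free stalk (15 mm when pressed) down to an 18 mm brass collar on the carriage, collar top 65 mm above the bench
- carriage (a joint): position of the aluminium carriage (54 mm across, 36 mm along the rail, 22 mm high, top 57 mm above the bench) along its two rods, m: 0 in the middle of the rail, grows towards the notch, stops at -0.130 and 0.130. About 1 N of friction; it stays where it is left. It starts near the -0.13 end
- plunger (a joint): how far knob and probe are pressed down, m: 0 = up, 0.013 = fully down (stop). A spring raises it; it takes about 1.5 to 3 N, and up to 3 N more once the tip is on a strip
- tip: brass probe tip, 6 mm ball end, straight below the knob. Origin at its lowest point, 21 mm above the bench when up, 8 mm above the strips. It has its own spring: it meets a strip after 8 mm of knob travel and gives way over the other 5 mm, then pressing on the strip with about 2.8 N
- pad_red: red contact strip with a copper line on the green board under the rail: 90 mm across the rail, 12 mm along it. Origin at the centre of its top face, on the rail's centre line, 13 mm above the bench; y axis along the rail towards the notch. Which strip comes first along the rail varies
- pad_blue: blue contact strip, otherwise like the red one
- notch (a point): where the knob's axis stands with the carriage seated in the notch: on the rail's centre line, 46 mm above the bench; y axis along the rail, away from the strips; x axis across, to the yellow block. The notch is the gap between two steel pins 16 mm apart (12 mm thick) on the block; a spring ball in the carriage's side drops between them
- block_top (a point): centre of the top of the yellow block beside the rail (18 mm across, 46 mm along the rail, top 58 mm above the bench), 51 mm across the rail from the notch point; black mark at the notch. The ball meets the first pin about 16 mm before the notch: the push rises to about 6 N, drops as it passes the pin 8 mm before, then the ball pulls into the notch; running on past takes about 6 N again
- rig: the rig: aluminium base plate 140 mm across, 350 mm along the rail, fixed to the bench, with two grey end posts (64 mm across, 65 mm tall, 165 mm either side of the middle), two steel rods between them and the green board below. Origin at the centre of the base's underside; y along the rail towards the notch, z up
- bulb_mid (a point): clear bulb standing upright in a white holder, 54 mm across, 96 mm tall; point half-way up; bystander
- meter_mid (a point): grey hand multimeter lying flat, 165 x 82 x 34 mm; its centre; bystander
- driver_grip (a point): green-handled screwdriver, 170 mm long, lying down; point in its handle; bystander
- tray_mid (a point): grey three-compartment parts tray, 75 x 130 x 28 mm; its centre; bystander
- jar_mid (a point): small jar with a black cap, 56 mm across, 70 mm tall; its centre; bystander
- spanner_grip (a point): steel spanner lying flat; point in its shank; bystander
- adapter_mid (a point): black adapter block with a red and a green socket, 50 x 70 x 25 mm (41 mm over the sockets); point at the middle of the block; bystander

How it is judged:
By the outcome, as a careful person would: the job done as asked, in the order asked, and still so for the second after the job is handed in, while the arm keeps its last pose, push and grip.
It also fails if it takes over 54 s, if anything falls off the work surface, if the arm or the gripper's body presses on something with over 40 N, if the wrist force passes 120 N, or if a joint passes its speed limit or range.

## Robot

A 6-joint arm with a two-finger parallel gripper is mounted at the origin on the work surface. World frame = base frame: x ahead of the robot, y to its left, z up, the work surface at z = 0. Lengths are in m, angles in rad, forces in N, time in s.
With the tool pointing down it reaches from about 0.3 to 0.825 m from the base axis. Payload 5.4 kg.
Tool frame: the origin (TCP) lies at the very end of the fingers, on their centre line; the grasp point (between the pads) lies 19 mm behind it; z points along the fingers, x is the direction in which the jaws open and shut, and the axes are right-handed (so a half turn about z gives the same grasp; the last joint's range is limited). The gripper opens to 92 mm and grips with 3 to 60 N. Pads are 20 mm wide; open, the fingers measure 128 mm over their backs; the gripper's body (75 mm by 189 mm) begins 69 mm behind the grasp point.
Start: joints at [1.079, 0.158, 1.597, -0, 1.386, -0.21], TCP at [0.16, 0.552, 0.215] pointing down, gripper open.
Joint ranges: [-2.91, 2.91], [-0.94, 2.29], [0.18, 2.7], [-1.29, 4.43], [0.17, 2.64], [-3, 3]. Speed limits (rad/s): [2.57, 2.57, 3.14, 3.14, 3.14, 3.14].

## Interface

Orientations are given as a rotation vector (axis times angle).
In Python, from workcell import bot gives the robot as it stands. Calls block until the motion is done:
- bot.goto(position, orientation): joint-space move of the TCP to a pose.
- bot.line_to(position, rot=None, max_speed=0.15): straight line of the TCP; rot=None keeps the orientation; max_speed is the mean speed in m/s.
- bot.set_joints(angles): joint-space move.
- bot.set_gripper(opening, newtons=None): opening from 0.0 (shut) to 1.0 (fully open); newtons is the grip in N (None keeps the last); returns when the fingers have stopped.
- bot.hold(seconds).
- bot.inverse_kinematics(position, orientation): joint angles nearest the present ones, or None.
- bot.read_camera(name): name is "scene" or "top" or "wrist"; returns a dict with "pixels" (384x512x3 uint8, blue, green, red), "fx", "fy", "cx", "cy" (pixels), "R" (3x3) and "t" (3): a world point X has camera coordinates R X + t. Camera axes: x right, y down, z forward; pixel columns grow to the right and rows downward; lengths in m; the calibration is good to about 2 mm. A picture is of the moment at which its call begins. There is no depth.
A pose or a line that the arm cannot do raises bot.MotionError and nothing moves.
- bot.job_done(): hands the job in, once; it reports no verdict.
Readings, each from a call of its own:
- bot.current_clock(): time.
- bot.current_joints(): joint angles.
- bot.current_joint_vel(): joint speeds.
- bot.current_effort(): joint torques, N m.
- bot.current_ee_pos(): TCP position.
- bot.current_tool_rot(): TCP orientation.
- bot.current_contact_force(): force on the tool from outside, world axes, zero at the start.
- bot.current_ft_torque(): the same for the moment, N m.
- bot.current_opening(): opening from 0.0 (shut) to 1.0 (fully open).
Only numpy, scipy, OpenCV 4.12 (cv2) and the standard library are available. Lean on these libraries where they do the work, as an engineer would, in place of code of your own. Each camera call takes 0.05 s, during which the arm holds its last target.

## Working session

There is one attempt and no reset: what is moved stays moved. The work goes in short steps, each a Python script; the robot and the scene stay as the last script left them, time stands still between calls to the robot, and variables do not carry over. Pictures are saved under pics/ and viewed, and the job is handed in when it is done.

```bash
mkdir -p pics; ls
python3 - <<'E'
from workcell import bot
import cv2,pickle
d={}
for n in("scene","top","wrist"):
    c=bot.read_camera(n);d[n]=c;cv2.imwrite(f"pics/{n}0.png",c["pixels"]);print(n,c["fx"],c["cx"],c["cy"],c["R"],c["t"])
pickle.dump(d,open("cam0.pkl","wb"))
print(bot.current_clock())
E
```

```text
pics
scene 433.97918575444174 253.87507511974522 196.29739331898287 [[-0.18145507  0.98337347  0.00711806]
 [ 0.68146875  0.1309586  -0.72003485]
 [-0.70899535 -0.12580324 -0.69390139]] [ 0.10558523 -0.31586326  1.57513605]
top 484.9786727732609 258.3655529940015 193.3914395236794 [[ 0.00807648 -0.9998207   0.0171271 ]
 [-0.9863961  -0.01077794 -0.16403223]
 [ 0.16418741 -0.0155693  -0.98630629]] [-0.01332025  0.54940602  1.21396832]
wrist 275.74655559289954 258.22577727428853 188.3619708934142 [[ 0.27810669  0.96054725 -0.00237601]
 [ 0.93202273 -0.26924798  0.24256785]
 [ 0.23235814 -0.06967424 -0.97013153]] [-0.57227421 -0.02735902  0.39004538]
0.15
```

View pics/scene0.png

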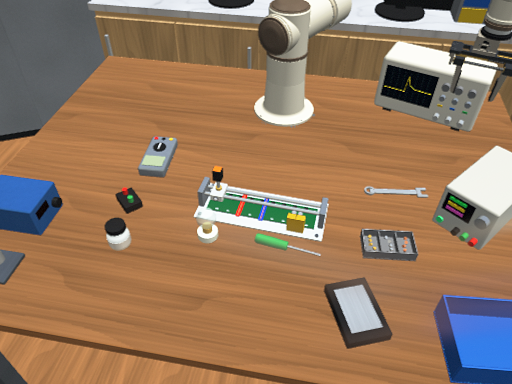

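View pics/top0.png

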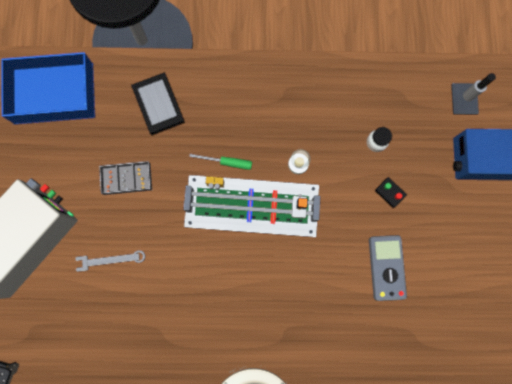

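View pics/wrist0.png

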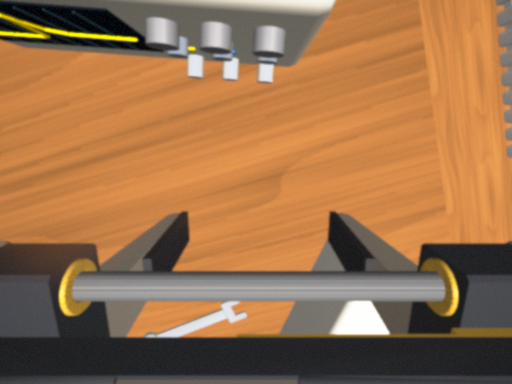

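Run:
```python
import cv2,pickle
d=pickle.load(open("cam0.pkl","rb"))
a=d["top"]["pixels"][145:245,170:330];cv2.imwrite("pics/t1.png",cv2.resize(a,None,fx=5,fy=5,interpolation=cv2.INTER_CUBIC))
a=d["scene"]["pixels"][155:255,185:340];cv2.imwrite("pics/s1.png",cv2.resize(a,None,fx=5,fy=5,interpolation=cv2.INTER_CUBIC))
```

```text
(no output)
```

View pics/t1.png

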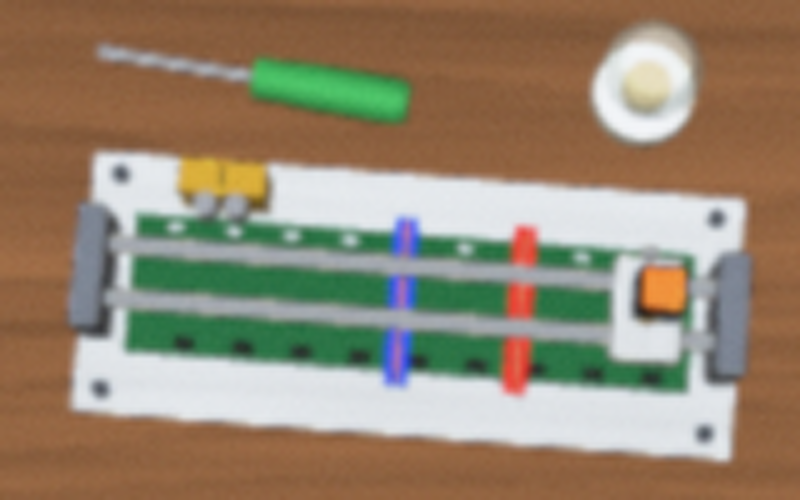

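View pics/s1.png

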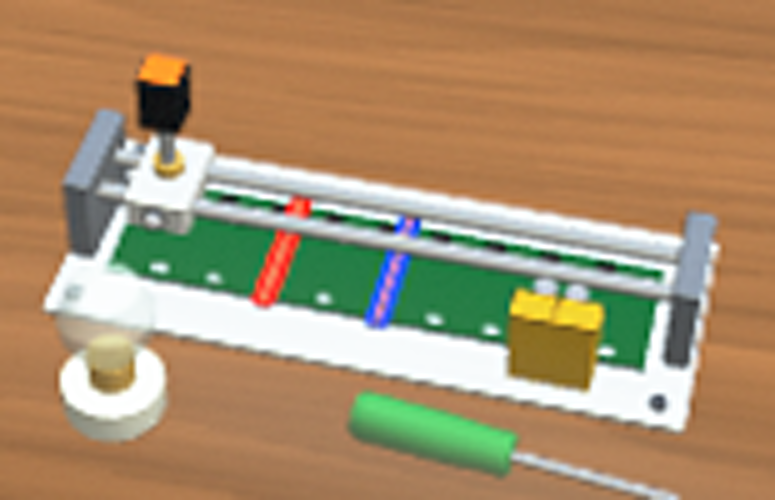

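```bash
cat > h.py <<'E'
import numpy as np,pickle
def ray(c,uv,z):
    R=np.array(c["R"]);t=np.array(c["t"]);o=-R.T@t
    d=R.T@np.array([(uv[0]-c["cx"])/c["fx"],(uv[1]-c["cy"])/c["fy"],1])
    return o+d*(z-o[2])/d[2]
def proj(c,X):
    p=np.array(c["R"])@np.array(X)+np.array(c["t"]);return np.array([c["fx"]*p[0]/p[2]+c["cx"],c["fy"]*p[1]/p[2]+c["cy"]])
E
python3 - <<'E'
from h import *
np.set_printoptions(precision=4,suppress=True)
d=pickle.load(open("cam0.pkl","rb"))
T=lambda x,y,z:ray(d["top"],((x+.5)/5-.5+170,(y+.5)/5-.5+145),z)
S=lambda x,y,z:ray(d["scene"],((x+.5)/5-.5+185,(y+.5)/5-.5+155),z)
c=[T(95,152,.008),T(746,200,.008),T(730,460,.008),T(70,410,.008)]
print("center",np.mean(c,0),"len",np.linalg.norm(c[0]-c[1]),np.linalg.norm(c[3]-c[2]),np.linalg.norm(c[0]-c[3]))
ax=(c[0]+c[3]-c[1]-c[2])/2;ax/=np.linalg.norm(ax);print("axis",ax,np.arctan2(ax[1],ax[0]))
c0=np.mean(c,0);ac=np.array([ax[1],-ax[0],0])
def rel(n,p):print(n,p,"along %.4f across %.4f"%((p-c0)@ax,(p-c0)@ac))
rel("blueT",(T(407,218,.013)+T(396,385,.013))/2)
rel("redT",(T(525,228,.013)+T(514,393,.013))/2)
rel("blueS",(S(409,222,.013)+S(377,322,.013))/2)
rel("redS",(S(302,202,.013)+S(263,301,.013))/2)
rel("knobT",T(664,288,.127));rel("knobS",S(163,69,.127))
rel("markT",T(223,172,.058));rel("markS",S(556,304,.058))
for p in[(184,158),(267,163)]:rel("blk back",T(*p,.058))
rel("postL top",T(92,258,.065));rel("postR",T(735,300,.065))
rel("bulb",T(645,88,.02)); rel("bulb top",T(655,45,.08))
E
```

```text
center [0.5229 0.0088 0.008 ] len 0.35082916067323233 0.3494463063406352 0.13926252763868013
axis [0.0648 0.9979 0.    ] 1.5059738147873118
blueT [0.524  0.0136 0.013 ] along 0.0049 across 0.0007
redT [ 0.5198 -0.0491  0.013 ] along -0.0579 across 0.0006
blueS [0.5245 0.0156 0.013 ] along 0.0069 across 0.0011
redS [ 0.5204 -0.0472  0.013 ] along -0.0560 across 0.0011
knobT [ 0.5155 -0.1137  0.127 ] along -0.1227 across 0.0005
knobS [ 0.5118 -0.1117  0.127 ] along -0.1209 across -0.0033
markT [0.5838 0.1063 0.058 ] along 0.1013 across 0.0544
markS [0.576  0.1078 0.058 ] along 0.1023 across 0.0465
blk back [0.5909 0.1266 0.058 ] along 0.1220 across 0.0602
blk back [0.5888 0.0838 0.058 ] along 0.0791 across 0.0609
postL top [0.537  0.1714 0.065 ] along 0.1632 across 0.0035
postR [ 0.5189 -0.1566  0.065 ] along -0.1653 across 0.0067
bulb [ 0.6398 -0.1158  0.02  ] along -0.1167 across 0.1246
bulb top [ 0.6484 -0.115   0.08  ] along -0.1154 across 0.1332
```

```bash
cat >> h.py <<'E'
from scipy.spatial.transform import Rotation as Ro
ax=np.array([.0648,.9979,0]);ax/=np.linalg.norm(ax);ac=np.array([ax[1],-ax[0],0])
c0=np.array([.5229,.0088,0])+.0005*ac
def P(a,z,c=0):return c0+ax*a+ac*c+np.array([0,0,z])
z=np.array([0,0,-1.])
M=np.c_[ax,np.cross(z,ax),z]
rv=Ro.from_matrix(M).as_rotvec(); rv2=Ro.from_matrix(M@np.diag([-1,-1,1])).as_rotvec()
E
python3 - <<'E'
from h import *
from workcell import bot
import cv2
p=bot.current_ee_pos();bot.line_to([p[0],p[1],.33])
for r in(rv,rv2):print(bot.inverse_kinematics(P(-.122,.3),r),bot.inverse_kinematics(P(.105,.08),r))
j=[bot.inverse_kinematics(P(-.122,.3),r) for r in(rv,rv2)]
k=0 if j[1] is None or (j[0] is not None and abs(j[0][5])<abs(j[1][5])) else 1
bot.goto(P(-.122,.3),(rv,rv2)[k]);print(k)
bot.line_to(P(-.122,.2))
for n in("top","wrist","scene"):
    c=bot.read_camera(n);pickle.dump(c,open(f"c1_{n}.pkl","wb"));cv2.imwrite(f"pics/{n}1.png",c["pixels"])
print(bot.current_ee_pos(),bot.current_contact_force(),bot.current_clock())
E
```

```text
[-0.44495165 -0.0096106   1.60718981  0.          1.54401345 -1.95090266] [-0.01199806  0.2203999   1.80834147  0.          1.11285129 -1.51794906]
[-0.44495165 -0.0096106   1.60718981  0.          1.54401345  1.19069   ] [-0.01199806  0.2203999   1.80834147  0.          1.11285129  1.62364359]
1
[ 0.51629191 -0.11329311  0.20138474] [-0.60858513  0.73406486  0.74434474] 4.7
```

View pics/wrist1.png

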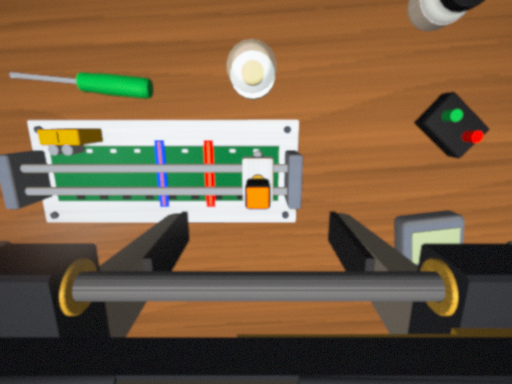

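View pics/scene1.png

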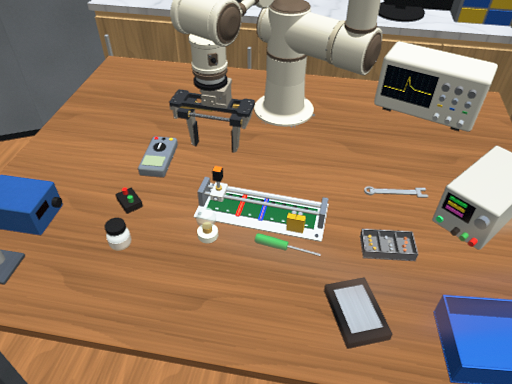

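Run:
```python
from h import *
import cv2
c=pickle.load(open("c1_wrist.pkl","rb"))
cv2.imwrite("pics/w1.png",cv2.resize(c["pixels"][110:235,0:310],None,fx=2.58,fy=2.58*1,interpolation=cv2.INTER_CUBIC)[:, :])
def rel(n,uv,z):
    p=ray(c,uv,z)-c0;print(n,"%.4f %.4f"%(p@ax,p@ac))
rel("red",(209,141),.013);rel("red",(211,207),.013);rel("blue",(159,141),.013);rel("blue",(165,207),.013);rel("knob",(258,197),.127)
rel("mark",(60,137),.058)
rel("postR",(293,180),.065)
for q in(28,121),(299,121),(296,221),(47,221):rel("c",q,.008)
```

```text
red -0.0610 0.0420
red -0.0599 -0.0467
blue 0.0032 0.0420
blue 0.0026 -0.0467
knob -0.1238 -0.0009
mark 0.0975 0.0496
postR -0.1636 0.0019
c 0.1702 0.0669
c -0.1764 0.0670
c -0.1770 -0.0689
c 0.1706 -0.0687
```

View pics/w1.png

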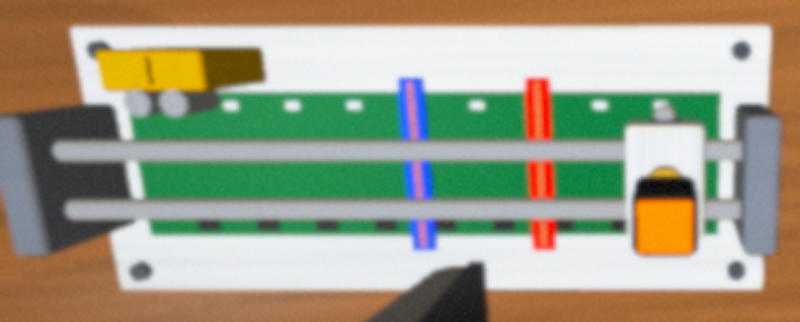

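Run:
```python
from h import *
from workcell import bot
import cv2
bot.line_to(P(-.1225,.091));print(bot.current_ee_pos())
bot.set_gripper(0.45);print(bot.current_contact_force())
bot.set_gripper(0.0,35)
print(bot.current_opening()*92,bot.current_contact_force(),bot.current_ee_pos())
for n in("top","wrist","scene"):
    c=bot.read_camera(n);pickle.dump(c,open(f"c2_{n}.pkl","wb"));cv2.imwrite(f"pics/{n}2.png",c["pixels"])
c=pickle.load(open("c2_top.pkl","rb"))["pixels"];cv2.imwrite("pics/t2.png",cv2.resize(c[145:245,170:330],None,fx=5,fy=5,interpolation=cv2.INTER_CUBIC))
c=pickle.load(open("c2_scene.pkl","rb"))["pixels"];cv2.imwrite("pics/s2.png",cv2.resize(c[155:255,185:340],None,fx=5,fy=5,interpolation=cv2.INTER_CUBIC))
print(bot.current_clock())
```

```text
[ 0.51628443 -0.11384767  0.09204818]
[-0.78623641 -0.16033415 -0.02447958]
23.922301661133726 [0.35374781 0.82714365 0.48996969] [ 0.5154651  -0.11342479  0.09100117]
6.9833
```

View pics/t2.png

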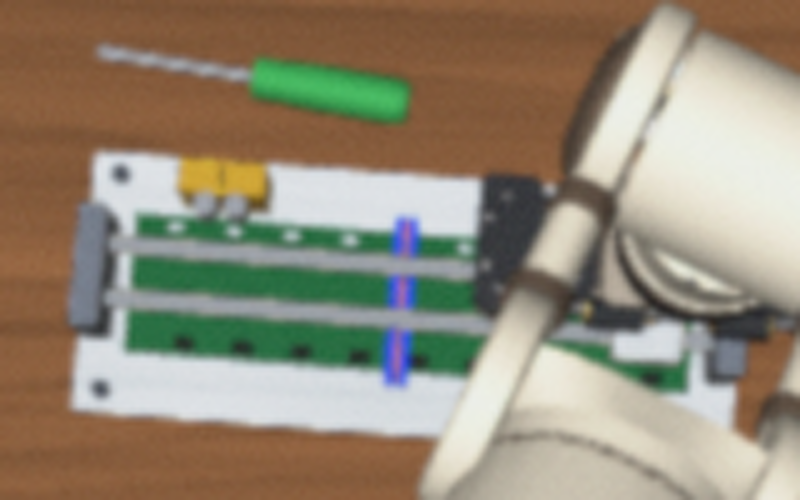

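View pics/s2.png

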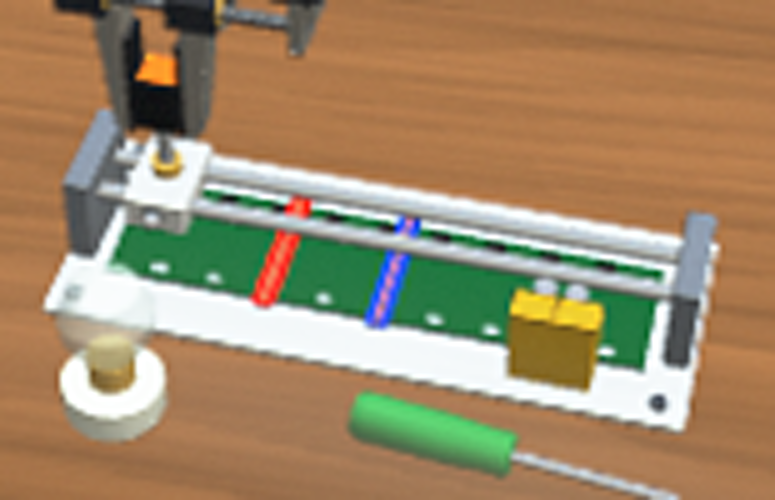

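View pics/wrist2.png

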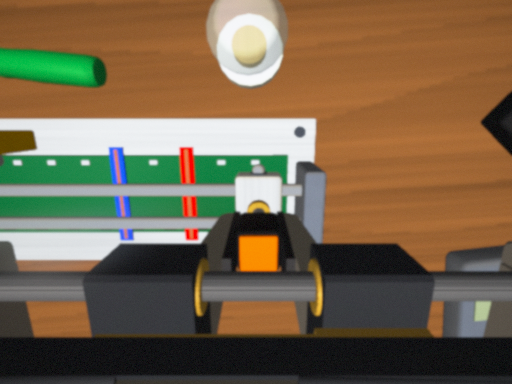

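Run:
```python
from h import *
from workcell import bot
import cv2
bot.line_to(P(-.0575,.091),max_speed=.06);bot.hold(.2)
print(bot.current_ee_pos(),(bot.current_ee_pos()-P(0,0))@ax,bot.current_contact_force())
for n in("wrist","scene"):
    c=bot.read_camera(n);pickle.dump(c,open(f"c3_{n}.pkl","wb"));cv2.imwrite(f"pics/{n}3.png",c["pixels"])
c=pickle.load(open("c3_scene.pkl","rb"))["pixels"];cv2.imwrite("pics/s3.png",cv2.resize(c[165:225,215:290],None,fx=9,fy=9,interpolation=cv2.INTER_CUBIC))
c=pickle.load(open("c3_wrist.pkl","rb"))["pixels"];cv2.imwrite("pics/w3.png",cv2.resize(c[100:290,130:390],None,fx=3,fy=3,interpolation=cv2.INTER_CUBIC))
print(bot.current_clock())
```

```text
[ 0.51963826 -0.04867866  0.09098558] -0.05756921440471809 [-0.32278561  1.55040492 -0.2712061 ]
8.5167
```

View pics/s3.png

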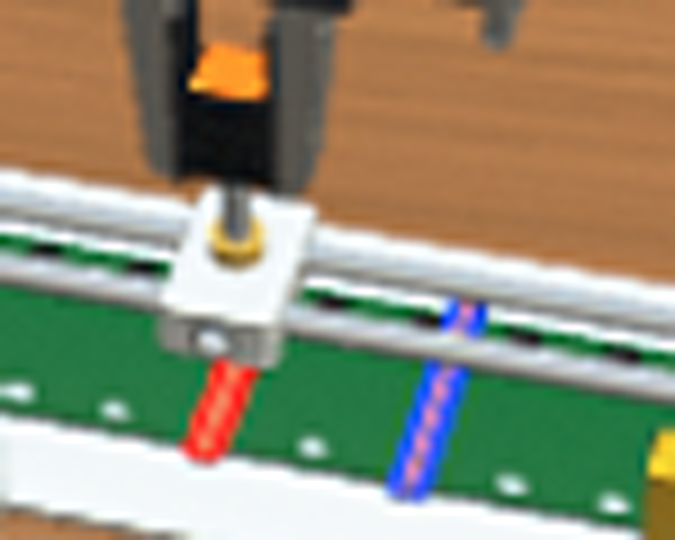

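View pics/w3.png

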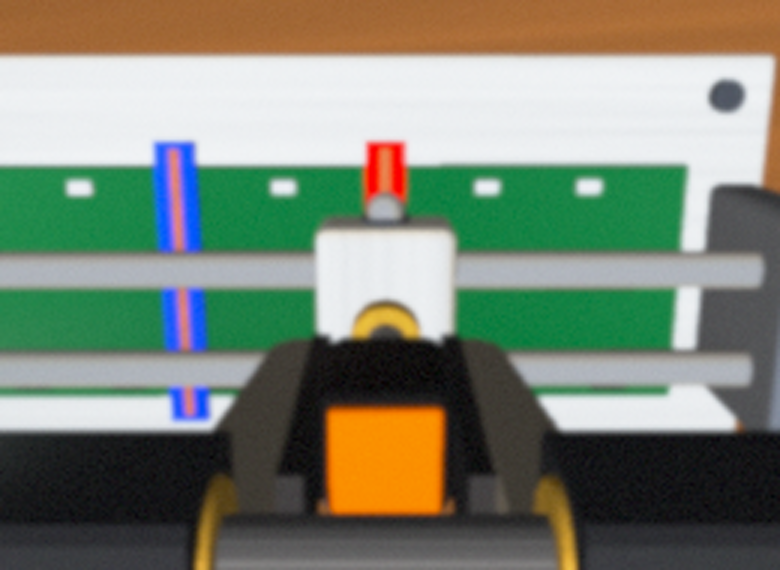

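The wrist crop shows the red strip, carriage ball and knob all on column ~385, so the probe is centred over red. I'll press now.

```bash
cat > press.py <<'E'
from h import *
from workcell import bot
def press(a):
    s=lambda: (np.round(bot.current_ee_pos(),4)[2],np.round((bot.current_ee_pos()-P(0,0))@ax,4),np.round(bot.current_contact_force(),1),round(bot.current_opening()*92,2))
    bot.line_to(P(a,.083),max_speed=.03);print(s())
    bot.line_to(P(a,.0795),max_speed=.03);bot.hold(.1);print(s())
    bot.hold(.5);print(s())
E
python3 - <<'E'
from press import *
import cv2
press(-.0575)
c=bot.read_camera("scene");cv2.imwrite("pics/s4.png",cv2.resize(c["pixels"][165:225,215:290],None,fx=9,fy=9,interpolation=cv2.INTER_CUBIC))
print(bot.current_clock())
E
```

```text
(np.float64(0.083), np.float64(-0.0576), array([-2.4,  0.4,  1.5]), 23.75)
(np.float64(0.0797), np.float64(-0.0576), array([-1.8, -0. ,  4.7]), 23.92)
(np.float64(0.0796), np.float64(-0.0576), array([-2.3, -0.5,  4.9]), 23.91)
9.85
```

View pics/s4.png

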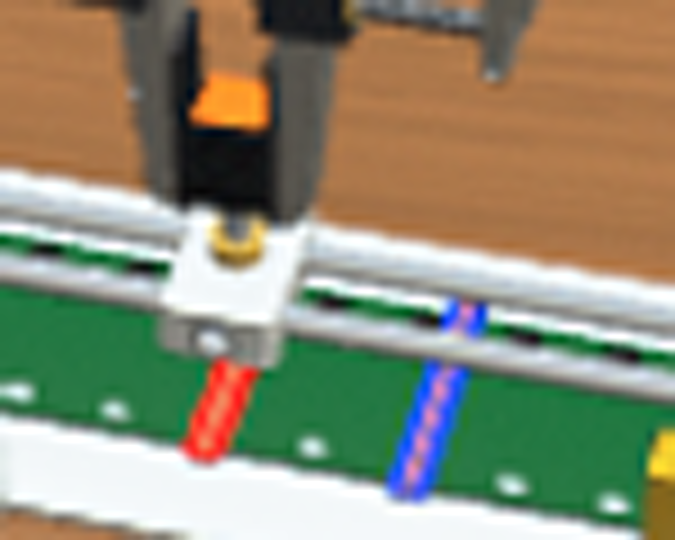

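Run:
```python
from press import *
import cv2
bot.line_to(P(-.0575,.091),max_speed=.04);bot.hold(.2);print(bot.current_contact_force(),bot.current_ee_pos())
bot.line_to(P(.0055,.091),max_speed=.06);bot.hold(.2);print(bot.current_contact_force(),(bot.current_ee_pos()-P(0,0))@ax)
c=bot.read_camera("scene")["pixels"];cv2.imwrite("pics/s5.png",cv2.resize(c[165:225,215:290],None,fx=9,fy=9,interpolation=cv2.INTER_CUBIC))
c=bot.read_camera("wrist")["pixels"];cv2.imwrite("pics/w5.png",cv2.resize(c[100:290,130:390],None,fx=3,fy=3,interpolation=cv2.INTER_CUBIC))
print(bot.current_clock())
```

```text
[-0.93382159  0.25579289  0.38996138] [ 0.51963985 -0.04854308  0.09098375]
[-0.84813416  0.89617817  0.83472325] 0.005440276157187639
11.9917
```

View pics/s5.png

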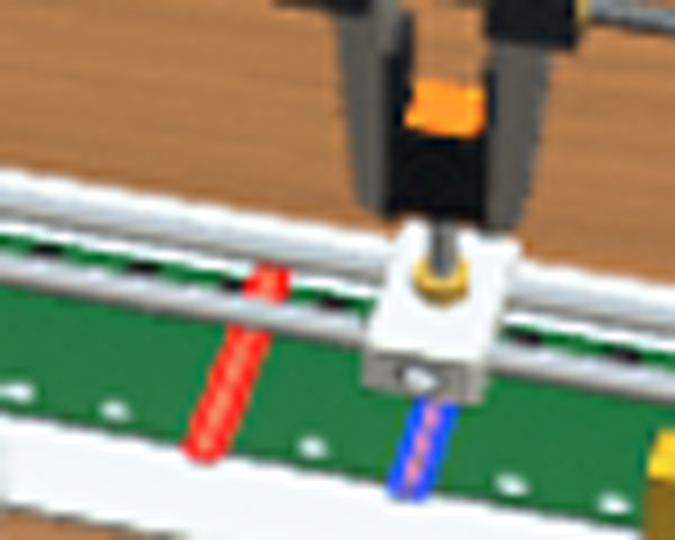

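View pics/w5.png

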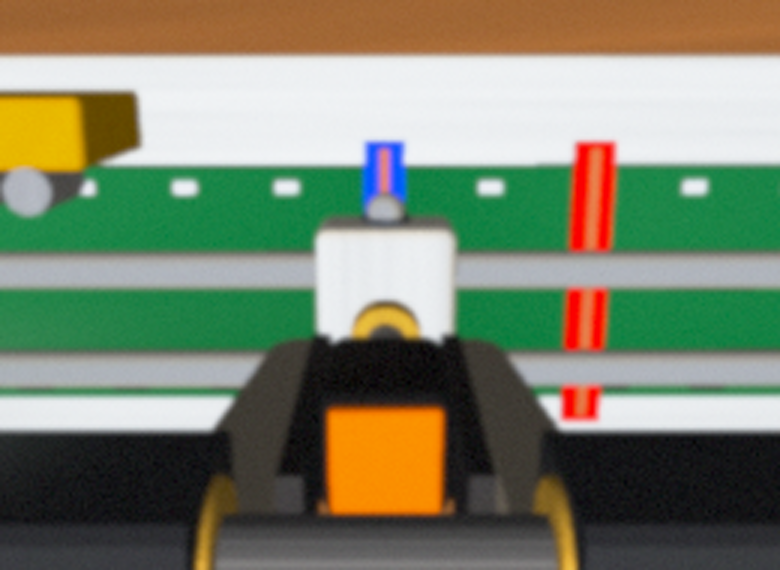

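Run:
```python
from press import *
import cv2
press(.0055)
bot.line_to(P(.0055,.091),max_speed=.04);bot.hold(.2);print(bot.current_contact_force(),bot.current_ee_pos())
bot.line_to(P(.082,.091),max_speed=.06)
for a in np.arange(.084,.1005,.002):
    bot.line_to(P(a,.091),max_speed=.02);bot.hold(.1)
    print(round(a,4),round((bot.current_ee_pos()-P(0,0))@ax,4),round(np.mean([bot.current_contact_force()@ax for _ in range(5)]),2))
c=bot.read_camera("scene")["pixels"];cv2.imwrite("pics/s6.png",cv2.resize(c[175:245,255:335],None,fx=8,fy=8,interpolation=cv2.INTER_CUBIC))
c=bot.read_camera("wrist")["pixels"];cv2.imwrite("pics/w6.png",cv2.resize(c[100:290,130:390],None,fx=3,fy=3,interpolation=cv2.INTER_CUBIC))
print(bot.current_clock())
```

```text
(np.float64(0.0829), np.float64(0.0054), array([-1.6,  0.7,  2.7]), 23.78)
(np.float64(0.0797), np.float64(0.0054), array([-3.2, -0.3,  4.7]), 23.64)
(np.float64(0.0795), np.float64(0.0055), array([-2.9, -0.1,  4.7]), 23.88)
[-1.00962016 -1.07163041 -0.15262405] [0.52373124 0.01422998 0.09099188]
0.084 0.0839 -0.79
0.086 0.086 -0.84
0.088 0.0869 -4.36
0.09 0.0882 -7.41
0.092 0.0904 -6.72
0.094 0.0932 -4.03
0.096 0.0963 -0.32
0.098 0.0991 3.91
0.1 0.1008 4.92
18.5917
```

View pics/s6.png

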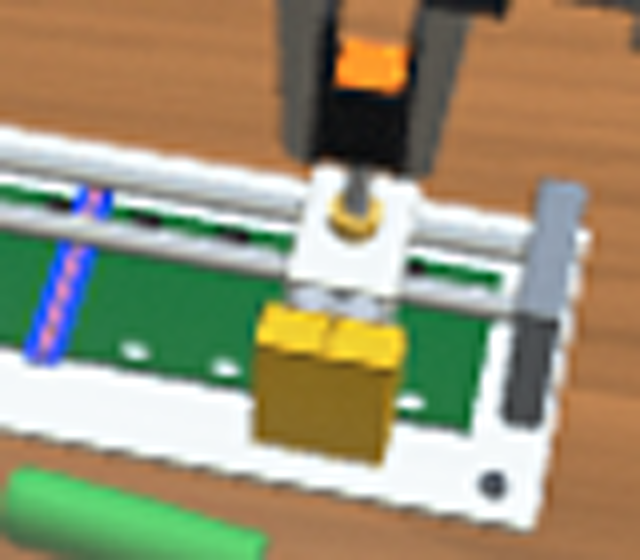

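View pics/w6.png

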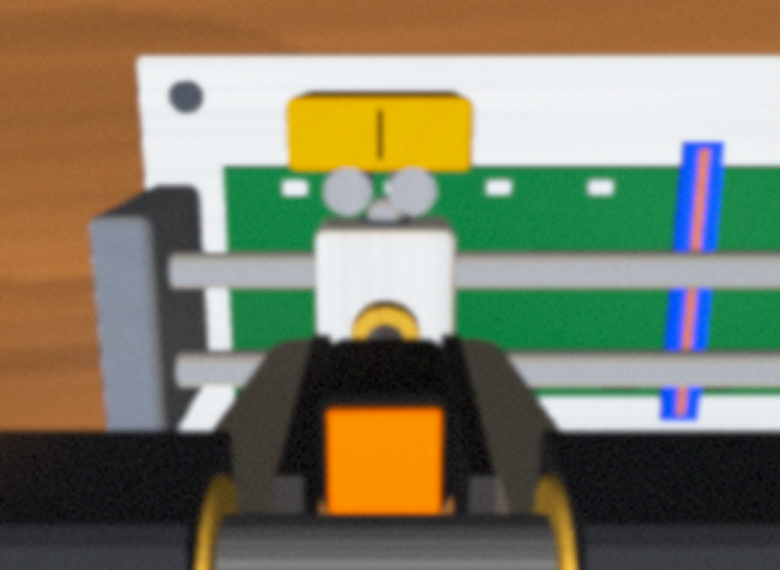

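Run:
```python
from press import *
import cv2
for a in np.arange(.101,.1046,.0005):
    bot.line_to(P(a,.091),max_speed=.02);bot.hold(.1)
    f=np.mean([bot.current_contact_force()@ax for _ in range(9)])
    print(round(a,4),round((bot.current_ee_pos()-P(0,0))@ax,4),round(f,2))
    if f<-.8:break
bot.hold(.2)
c=bot.read_camera("wrist")["pixels"];cv2.imwrite("pics/w7.png",cv2.resize(c[100:290,130:390],None,fx=3,fy=3,interpolation=cv2.INTER_CUBIC))
print(bot.current_clock())
```

```text
0.101 0.1011 2.98
0.1015 0.1013 0.87
0.102 0.1019 1.03
0.1025 0.1023 -0.49
0.103 0.1025 -2.48
20.5917
```

View pics/w7.png

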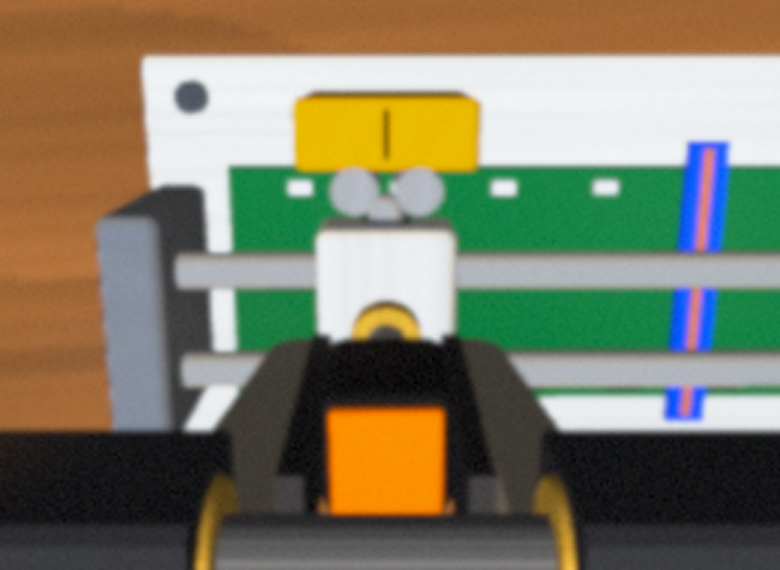

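Run:
```python
from press import *
import cv2
def pr():print(round((bot.current_ee_pos()-P(0,0))@ax,4),np.round(np.mean([bot.current_contact_force() for _ in range(9)],0),2),bot.current_ee_pos(),bot.current_opening()*92,np.abs(bot.current_joint_vel()).max())
bot.line_to(P(.102,.091),max_speed=.02);bot.hold(.4);pr()
c=bot.read_camera("wrist")["pixels"];cv2.imwrite("pics/w8.png",cv2.resize(c[100:290,130:390],None,fx=3,fy=3,interpolation=cv2.INTER_CUBIC))
c=bot.read_camera("scene")["pixels"];cv2.imwrite("pics/s8.png",c)
bot.hold(.4);pr()
print(bot.current_clock())
```

```text
0.1023 [-4.06  1.4   1.44] [0.52998303 0.11081589 0.09098265] 24.062357731958727 0.0012879717190301674
0.1022 [-3.47  2.14  1.97] [0.52995082 0.11073279 0.09096679] 23.900585652048054 0.0020281630503467115
21.7417
```

View pics/w8.png

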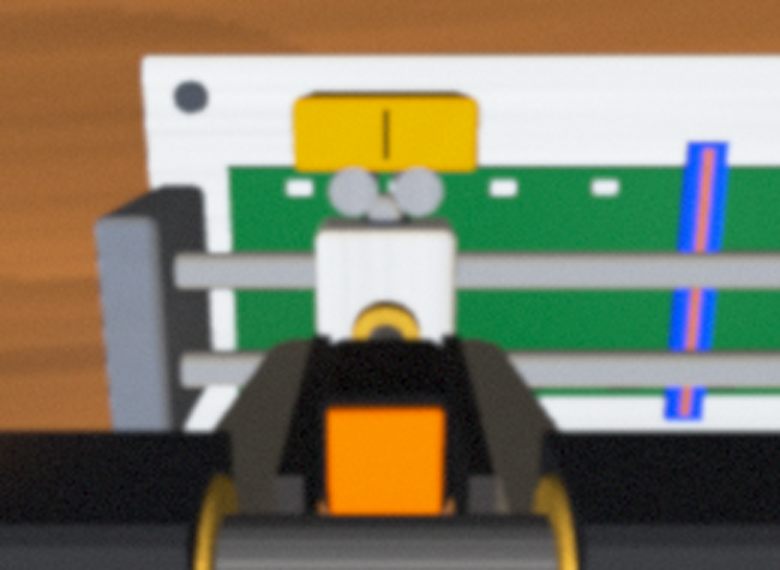

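View pics/s8.png

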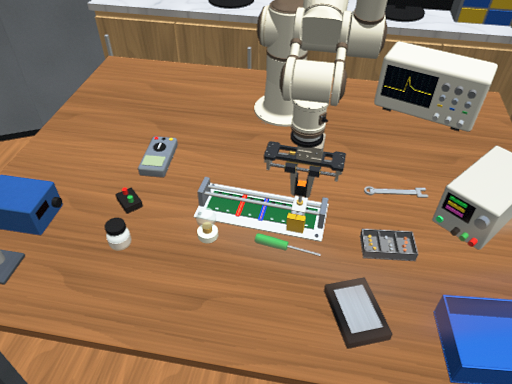

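Run:
```python
from press import *
def pr():print(round((bot.current_ee_pos()-P(0,0))@ax,4),np.round(np.mean([(bot.hold(.02),bot.current_contact_force())[1] for _ in range(9)],0),2),bot.current_ee_pos(),bot.current_opening()*92)
pr()
bot.line_to(P(.1022,.0913),max_speed=.02);bot.hold(.3);pr()
bot.line_to(P(.1022,.0916),max_speed=.02);bot.hold(.3);pr()
print(bot.current_clock())
```

```text
0.1022 [-3.81  2.8   0.79] [0.5300028  0.11070644 0.0909855 ] 23.828525490266586
0.1022 [-1.85  2.31 -4.  ] [0.52989682 0.1107324  0.09104538] 23.833215840392512
0.1022 [  0.86   2.52 -11.84] [0.52983432 0.11073829 0.09116424] 24.04631472833382
23.2917
```

Run:
```python
from press import *
import cv2
bot.line_to(P(.1022,.0912),max_speed=.02);bot.hold(.5)
print(round((bot.current_ee_pos()-P(0,0))@ax,4),bot.current_contact_force(),bot.current_ee_pos(),bot.current_opening()*92)
c=bot.read_camera("wrist")["pixels"];cv2.imwrite("pics/w9.png",cv2.resize(c[100:290,130:390],None,fx=3,fy=3,interpolation=cv2.INTER_CUBIC))
bot.hold(.5)
print(bot.current_clock(),bot.current_joint_vel());bot.job_done()
```

```text
0.1022 [-1.45878726  2.81459648 -9.76466175] [0.52986548 0.11075972 0.09111975] 23.97709070435573
24.5917 [ 0.00034996 -0.00097385 -0.00056932  0.00159452 -0.00176916  0.00139277]
the job is handed in; nothing more can be done
```

View pics/w9.png

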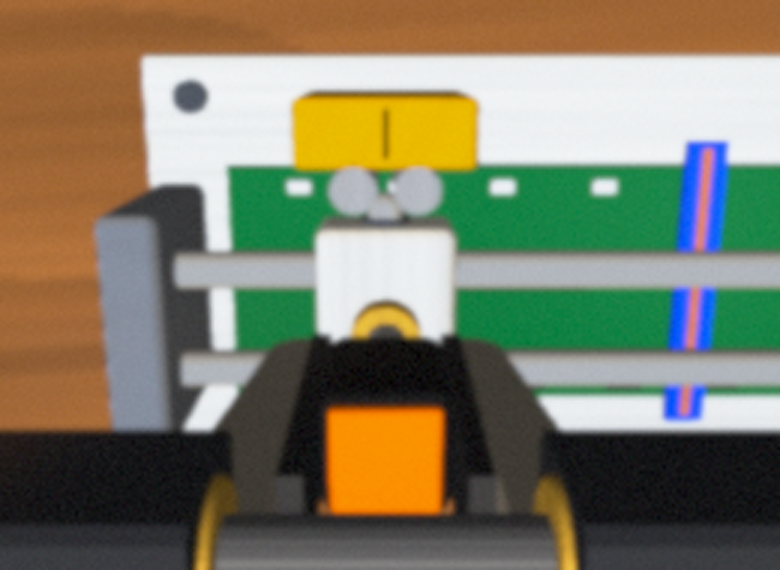

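I handed the job in at 24.6 s, with the knob still gripped, the carriage at rest in the notch and the probe up. No verdict is reported.

- **Strips:** I pressed the knob about 11.4 mm on red, then on blue, with the tip resting on each for a little over half a second and about 4.8 N of press. It rose fully after each, and pictures before each press showed the probe centred over the strip.
- **Notch:** The push peaked at about 7 N at the first pin and reversed as the ball passed it. It fell to zero near +0.102 m, where the carriage now sits. The last wrist picture shows the ball between the two pins, beside the black mark.
- **Bystanders:** In the scene picture taken at the notch, nothing else on the bench had visibly moved.

**Readings that were not clean:**
- The arm is pulling the knob up against its top stop with about 10 N, after I raised it slightly to be sure the probe was up.
- About 2.8 N remains along the rail.
- The ball looks about 0.5 mm past the middle of the pins, though the push reading put it at the seat.

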